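Close the waffle maker and refit its pulled-off control knob, holding it pressed in

ROBOT

A 6-joint arm with a two-finger parallel gripper is mounted at the origin on the work surface. World frame = base frame: x ahead of the robot, y to its left, z up, the work surface at z = 0. Lengths are in m, angles in degrees, forces in N, time in s.
With the tool pointing down it reaches from about 0.25 to 0.725 m from the base axis. Payload 9.7 kg.
Tool frame: the origin (TCP) lies at the very end of the fingers, on their centre line; the grasp point (between the pads) lies 19 mm behind it; z points along the fingers, y is the direction in which the jaws open and shut (so a half turn about z gives the same grasp; the last joint's range is limited). The gripper opens to 85 mm and grips with 20 to 120 N. Pads are 22 mm wide; open, the fingers measure 114 mm over their backs; the gripper's body (76 mm by 85 mm) begins 54 mm behind the grasp point. The pads swing forward as they close: fully open they stand 13 mm farther back than shut.
Start: joints at [-67.494, 4.979, 10.078, 95.1, 0, 90], TCP at [0.211, -0.508, 0.231] pointing down, gripper open.
Joint ranges: [-179.16, 179.16], [-48.56, 103.87], [-65.8, 70.77], [-126.05, 130.52], [-82.76, 87.17], [-180, 180]. Speed limits (degrees/s): [127.2, 127.2, 147.25, 180, 180, 180].

INTERFACE

Orientations are given as [roll, pitch, yaw] about the fixed x, y, z axes, in that order (R = Rz(yaw) Ry(pitch) Rx(roll)).
In Python, from workcell import bot gives the robot as it stands.
- The arm moves only by the shell command python3 -m pendant 'ROWS' [FORCE]. ROWS is JSON, a list that holds one entry, the list of rows, each a list of 7 numbers: the shift along the tool's x, y, z in cm, then the turn, a rotation vector about the tool's x, y, z in rad, then the opening in per cent of the stroke, from 0 (shut) to 100 (fully open). In form: [[[dx, dy, dz, ax, ay, az, gripper], ...]]. A call has 1 to 5 rows; each row shifts and turns the pose as measured when the row begins, along the tool's axes as they then stand; what a row does not reach is not made up. A row lasts 1/12 s, in which the tool goes at most 41.7 mm and 7.16 degrees, less where a joint would pass 70% of its speed; a pose out of reach is approached as far as the arm can. A call with a gripper value outside its range is refused whole. The fingers move at their own pace and stop on an object; FORCE is the grip in N (left out, the last holds). Time passes only in rows, so rows that do not move let the fingers close. It gives the time, the measured TCP pose, the force and the opening at its end, in the units of the state.
- bot.get_obs(): the state, without advancing time (a new reading comes with each control period).
- bot.camera(name): name is "scene" or "top" or "wrist"; returns the picture (384x512x3 uint8, red, green, blue); there is no depth.
- bot.get_calibration(name): a dict with "intrinsics" (3x3 intrinsics, pixels), "D" ([k1, k2, p1, p2, k3] as OpenCV has them; the pictures are not rectified), "pose" (4x4, takes a point from camera to world coordinates); the wrist camera has in their place "T_tool_cam" (4x4, takes a point from camera to tool coordinates, whose origin is the TCP and whose axes are the flange's). Camera axes: x right, y down, z forward; pixel columns grow to the right and rows downward; lengths in m; the calibration is good to about 2 mm. A picture is of the moment at which its call begins: read the wrist's pose just before it. get_calibration takes no time and is no camera call.
- bot.job_done(): hands the job in, once; it reports no verdict.
Trained networks look in the newest picture that a camera, given by its name, has taken for a name from the list of things; names that differ only in an ending like _2 or _b are one class to them, and where a whole thing is asked for, a point or a joint stands for the part that bears it (a point fixed in the world has none). Each returns a list of dicts, best first, with "confidence" (0 to 1); they miss things now and then, are a little off and sometimes report something else, mostly with a low value. They report only what shows in the picture. A call takes as long as a camera call. They do not tell look-alikes from the thing itself.
- bot.masks_of(camera, thing): "pixels" (384x512 bool, what is visible of it) and "extent" ([left, top, right, bottom] in pixels, round what is visible of it).
- bot.mark_of(camera, thing): "uv" ([column, row] in pixels: a listed point, or the origin of a listed thing).
The state is a dict: "time": time; "q": joint angles; "qd": joint speeds; "joint_efforts": joint torques, N m; "ee_pos": TCP position; "tcp_rot": TCP orientation; "wrist_force": force on the tool from outside, world axes, zero at the start; "torque": the same for the moment, N m; "opening": finger opening in m.
Only numpy, scipy, OpenCV 4.12 (cv2) and the standard library are available. Lean on these libraries where they do the work, as an engineer would, in place of code of your own. Each camera call takes 0.05 s, during which the arm holds its last target. There are 200 camera calls.

TASK

Lower the waffle maker's open lid until it is fully closed, without slamming it. Then pick up the loose control knob lying on the counter, turn it so that its flat matches the D-shaped spindle on top of the lid (knob's pointer rib in line with the rib on the dial ring), push it fully home on the spindle and press the sprung spindle all the way in. Finish while still holding the knob pressed in - do not let go - and leave the jar, mug and bowl undisturbed.

Things in the scene. Friction and masses are not known exactly. Their poses are not given: they have to be found in the camera images.
- waffle_maker: Black and steel waffle maker standing on the counter, fixed to it. Base 190 (x) by 200 (y) mm, 72 mm high. Origin: centre of its underside; +x points to its hinge side (away from the robot), z up. It stands anywhere in the middle of the counter, turned a little either way.
- lid (a joint): Opening angle of the steel lid in rad: 0 closed (rests on the base, cannot go further), up to 1.6 open. A stiff hinge: it stays where it is left; about 1 to 5 N at the front edge close it. The lid is 190 mm from hinge to front edge, 200 mm wide, 30 mm thick.
- lid_hinge (a point): On the hinge line, mid-width, at the far rim of the base, 72 mm above the counter and 95 mm from the waffle maker's centre. Its frame turns with the lid: -x runs from the hinge to the lid's front edge, y along the hinge line, z out of the lid's outer (top) face, which lies 30 mm from the hinge line.
- lid_front (a point): Point on the lid's outer face, mid-width, 175 mm from the hinge and 15 mm from the front edge: a place to push the lid shut (nothing stands on the face there). Axes as lid_hinge.
- lid_handle (a point): Centre of the lid's black bar handle: a round bar 12 mm thick and 110 mm long, parallel to the hinge line, 218 mm from it and 28 mm beyond the lid's front edge (22 mm clear gap), in the middle of the lid's thickness. Axes as lid_hinge.
- spindle_tip (a point): Centre of the top end of the steel D-shaped spindle standing out of the lid's outer face, 100 mm from the hinge, mid-width: 12 mm diameter, one flat 3 mm from the axis, tip chamfered 1.5 mm, 29 mm above the lid's face when not pressed. z runs along the spindle, out of the lid; x points from the axis to the flat.
- dial (a joint): Angle in rad (-2.2 to 2.2) of the spindle and the dial ring at its foot, which turn together on the lid, stiffly (0.2 N m); at 0 the flat looks to the hinge, more is anticlockwise. The ring is black, 76 mm in diameter, 3 mm thick, with a steel rib 11 mm long, 3 mm high, 26 to 36 mm from the axis on the flat's side. Any angle will do.
- spindle (a joint): How far the spindle is pressed into the lid, in m: 0 out, 0.006 all the way in (hard stop). A spring pushes it out: 2.4 N to start, 7.2 N when all the way in. It turns nothing.
- knob: Loose black round knob standing upright on the counter, bore down, left or right of the waffle maker. Head (top 14 mm) 46 mm in diameter, below it a 12-sided skirt 44 mm across; 32 mm high in all, 50 g. A steel pointer rib 21 mm long, 3 mm high runs on top from centre to rim. Origin: centre of its underside; z up, x along the pointer, which is also the side of the flat in its bore.
- knob_bore (a point): Inner end of the knob's D-shaped bore, on its axis, 18 mm above the underside; axes as knob. The bore is open below, 13.4 mm in diameter with a flat 3.7 mm from the axis on the +x side. The knob is home when this point meets spindle_tip; its underside then stays 8 mm above the dial ring (2 mm when pressed all the way in).
- jar: Glass storage jar with a steel cap, 76 mm in diameter, 120 mm high, on the other side of the waffle maker from the knob. Bystander. Origin: centre of its underside.
- mug: Blue ceramic mug, 80 mm in diameter, 90 mm high, standing further back on the right (-y). Bystander. Origin: centre of its underside.
- bowl: White ceramic bowl, 110 mm in diameter, 50 mm high, further back on the left (+y). Bystander. Origin: centre of its underside.
There are look-alikes about, which are no part of the job. Of the things like the knob, leave any that is brown or yellow; of the rest the larger one is meant.

How it is judged (in metres and radians):
On the way, in this order (a step that is already met when the one before it is completed fails the run):
1. the lid is fully closed (value of joint lid below 0.04 rad), for 0.2 s.
2. the knob is fully home on the spindle, flat to flat, with the lid closed (z of knob_bore in the frame of spindle_tip between -0.003 and 0.003 m and horizontal distance between knob_bore and spindle_tip below 0.004 m and angle between the x axis of knob and the x axis of spindle_tip, either way round below 0.35 rad and value of joint lid below 0.04 rad), for 0.1 s.
At the end, for the whole second after the job is handed in: Lid closed (under 0.04 rad); knob home on the spindle (bore end within 3 mm of the tip along it, 4 mm across; pointer within 0.35 rad of the flat; tilt under 0.12 rad); spindle held in by over 4.5 mm with over 3 N from the knob, fingers still on the knob (over 2 N) (all of step 2 and value of joint spindle above 0.0045 m and angle between knob's own z axis and vertical below 0.12 rad and contact force between the fingers and knob above 2 N and contact force between knob and waffle_maker above 3 N); the arm keeps its last pose, push and grip.
It fails at once if the lid is slammed (closing faster than 2.5 rad/s in its last 0.3 rad) (value of joint lid below 0.3 rad and velocity of joint lid below -2.5 rad/s).
It fails at once if the jar is moved by over 30 mm or tipped (distance of jar from where it was at the start of the episode above 0.03 m or angle between jar's own z axis and vertical above 0.4 rad).
It fails at once if the mug is moved by over 30 mm or tipped (distance of mug from where it was at the start of the episode above 0.03 m or angle between mug's own z axis and vertical above 0.4 rad).
It fails at once if the bowl is moved by over 30 mm or tipped (distance of bowl from where it was at the start of the episode above 0.03 m or angle between bowl's own z axis and vertical above 0.4 rad).
It also fails if it takes over 64 s, if anything falls off the work surface, if the arm or the gripper's body presses on something with over 40 N, if the wrist force passes 120 N, or if a joint passes its speed limit or range.

## Working session

There is one attempt and no reset: what is moved stays moved. The work goes in short steps, Python scripts to look and compute and a shell command to move; the robot and the scene stay as the last step left them, time stands still between calls to the robot, and variables do not carry over. Pictures are saved under pics/ and viewed, about 8 in all and at most 12, crops included, and the job is handed in when it is done.

```bash
ls; mkdir -p pics
cat > h.py <<'E'
import numpy as np, cv2
from workcell import bot
from scipy.spatial.transform import Rotation as R
def cal(n):
    c=bot.get_calibration(n); K=np.array(c["intrinsics"]);D=np.array(c["D"])
    if "pose" in c: T=np.array(c["pose"])
    else:
        s=bot.get_obs(); W=np.eye(4); W[:3,:3]=R.from_euler('xyz',s["tcp_rot"],degrees=True).as_matrix(); W[:3,3]=s["ee_pos"]
        T=W@np.array(c["T_tool_cam"])
    return K,D,T
def ray(n,uv,c=None):
    K,D,T=c or cal(n); p=cv2.undistortPoints(np.array([[uv]],float),K,D)[0,0]
    return T[:3,3],T[:3,:3]@np.array([p[0],p[1],1])
def atz(n,uv,z,c=None):
    o,d=ray(n,uv,c); return o+d*(z-o[2])/d[2]
def proj(n,P,c=None):
    K,D,T=c or cal(n); P=np.atleast_2d(P).astype(float); Q=(P-T[:3,3])@T[:3,:3]
    return cv2.projectPoints(Q,np.zeros(3),np.zeros(3),K,D)[0][:,0]
def tri(obs):
    A=np.zeros((3,3));b=np.zeros(3)
    for n,uv in obs:
        o,d=ray(n,uv); d=d/np.linalg.norm(d); M=np.eye(3)-np.outer(d,d); A+=M;b+=M@o
    return np.linalg.solve(A,b)
def save(im,f): cv2.imwrite('pics/'+f,im[:,:,::-1])
E
python3 - <<'E'
from h import *
s=bot.get_obs(); print(s)
a=bot.camera("scene");b=bot.camera("top")
save(a,'scene0.png');save(b,'top0.png')
for t in ["knob","waffle_maker","lid_front","lid_handle","lid_hinge","spindle_tip","jar","mug","bowl"]:
    o={}
    for n in ("scene","top"):
        r=bot.mark_of(n,t); print(t,n,[(np.round(x["uv"],1).tolist(),round(x["confidence"],2)) for x in r])
        if r:o[n]=r[0]["uv"]
    if len(o)==2: print('   tri',tri(list(o.items())).round(3))
for n in ("scene","top"): print(n,cal(n)[2].round(3).tolist())
E
```

```text
pics
{'time': 0.0, 'q': array([-6.74956312e+01,  5.01180857e+00,  1.00329350e+01,  9.50999561e+01,
        2.19603019e-03,  8.99995349e+01]), 'qd': array([ 0.0589569 ,  0.02114109, -0.02825871, -0.04599063, -0.05814255,
        0.01274646]), 'joint_efforts': array([-1.12779588e-03, -5.20390391e+01,  4.64798391e+01,  1.62636233e-02,
       -5.15229459e-06, -3.80718927e-05]), 'ee_pos': array([ 0.21043258, -0.5078911 ,  0.23056267]), 'tcp_rot': array([-1.79921170e+02, -2.19666797e-03,  2.25048308e+01]), 'wrist_force': array([-0.17870133,  0.27110752, -0.37727404]), 'torque': array([ 0.04795449, -0.01198864,  0.03065891]), 'opening': 0.08532953127838148}
knob scene [([336.3, 277.0], 0.79), ([341.8, 250.9], 0.78), ([373.8, 275.1], 0.69), ([353.6, 237.3], 0.51)]
knob top [([109.3, 228.6], 0.69), ([126.2, 195.8], 0.68), ([148.6, 257.7], 0.67), ([142.0, 224.6], 0.63)]
   tri [ 0.48   0.37  -0.013]
waffle_maker scene [([226.0, 209.0], 0.6)]
waffle_maker top [([273.6, 185.5], 0.59), ([144.2, 226.7], 0.49)]
   tri [ 0.579 -0.037 -0.018]
lid_front scene [([222.4, 145.9], 0.66)]
lid_front top [([
[... 242 characters left out ...]
], 0.56)]
lid_hinge top []
spindle_tip scene [([208.2, 175.4], 0.44)]
spindle_tip top [([264.1, 135.0], 0.49), ([274.6, 155.7], 0.37)]
   tri [ 0.662 -0.002  0.181]
jar scene [([206.4, 149.0], 0.8)]
jar top [([389.6, 230.8], 0.81)]
   tri [ 0.457 -0.337 -0.01 ]
mug scene [([146.3, 169.3], 0.59)]
mug top [([393.1, 143.2], 0.62)]
   tri [ 0.69  -0.347  0.006]
bowl scene [([279.8, 302.7], 0.95)]
bowl top [([144.7, 135.7], 0.66)]
   tri [0.695 0.316 0.008]
scene [[-0.763, 0.414, -0.496, 1.084], [0.646, 0.503, -0.575, 0.68], [0.012, -0.759, -0.651, 0.829], [0.0, 0.0, 0.0, 1.0]]
top [[0.022, -0.994, 0.109, 0.442], [-1.0, -0.021, 0.005, 0.007], [-0.003, -0.109, -0.994, 1.046], [0.0, 0.0, 0.0, 1.0]]
```

View pics/scene0.png

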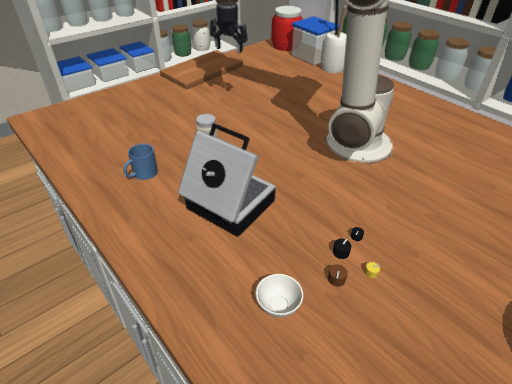

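View pics/top0.png

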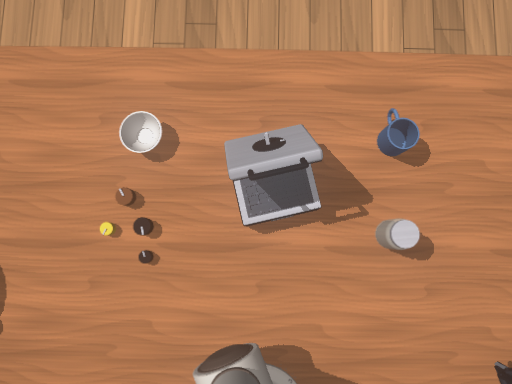

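Candidates in top / scene pixels: brown (125,196)/(338,275), yellow (107,229)/(373,270), black (143,226)/(342,249), small black (146,257)/(357,233). The larger black one at (143,226) fits. I'll confirm it in a crop and fit the waffle maker's pose.

Run:
```python
from h import *
from scipy.optimize import least_squares
b=bot.camera("top")
k1=cv2.resize(b[180:280,90:190],(400,400),interpolation=cv2.INTER_CUBIC)
k2=cv2.resize(b[115:235,215:335],(400,400),interpolation=cv2.INTER_CUBIC)
save(np.hstack([k1,k2]),'crop1.png')
print('knob tri',tri([("scene",[341.8,250.9]),("top",[142.0,224.6])]).round(4), atz("top",[142.,224.6],0).round(4), 'headtop',atz("top",[143.5,226.],.032).round(4))
for s in [[146,257],[125,196],[107,229]]: print(atz("top",s,.02).round(3))
C={n:cal(n) for n in ("scene","top")}
def pts(p):
    x,y,a,t=p; c,s=np.cos(a),np.sin(a); Rz=np.array([[c,-s,0],[s,c,0],[0,0,1]])
    H=np.array([x,y,0])+Rz@[.095,0,.072]; L=Rz@R.from_euler('y',t).as_matrix()
    f=lambda v:H+L@np.array(v)
    return dict(front=f([-.175,0,.03]),handle=f([-.218,0,.015]),hinge=H,tip=f([-.1,0,.059]),o=np.array([x,y,0]),
      bl=np.array([x,y,0])+Rz@[-.095,.1,.072],br=np.array([x,y,0])+Rz@[-.095,-.1,.072])
obs=[("scene","front",[222.4,145.9]),("top","front",[273.4,154]),("scene","handle",[229,132.3]),("top","handle",[278.8,170.6]),("scene","hinge",[211.5,207]),("top","tip",[264.1,135]),("scene","tip",[208.2,175.4]),("scene","o",[226,209]),("top","o",[273.6,185.5]),("top","bl",[243,222]),("top","br",[319,208])]
def res(p):
    P=pts(p); return np.concatenate([proj(n,P[k],C[n])[0]-uv for n,k,uv in obs])
r=least_squares(res,[.58,-.03,.15,1.2],loss='soft_l1',f_scale=2)
print(r.x.round(4),np.degrees(r.x[2:]))
for o,e in zip(obs,res(r.x).reshape(-1,2)): print(o[0],o[1],e.round(1))
for k,v in pts(r.x).items(): print(k,v.round(3))
```

```text
knob tri [0.4595 0.3091 0.0111] [0.4595 0.3125 0.    ] headtop [0.4555 0.2992 0.032 ]
[0.377 0.292 0.02 ]
[0.532 0.355 0.02 ]
[0.446 0.397 0.02 ]
[ 0.5768 -0.0262  0.2572  1.008 ] [14.73549266 57.753772  ]
scene front [-0.   1.2]
top front [-0.4  1.6]
scene handle [ 1.4 -0.4]
top handle [-1.1 -0.6]
scene hinge [-1.8 -0.1]
top tip [ 1.1 -3.2]
scene tip [-0.6 -1.5]
scene o [ 5.5 -2.5]
top o [-1.4 -2.6]
top bl [-0.5  4.4]
top br [ 3.2 -0.8]
front [ 0.603 -0.019  0.236]
handle [ 0.568 -0.028  0.264]
hinge [ 0.669 -0.002  0.072]
tip [ 0.665 -0.003  0.188]
o [ 0.577 -0.026  0.   ]
bl [0.46  0.046 0.072]
br [ 0.51  -0.147  0.072]
```

View pics/crop1.png

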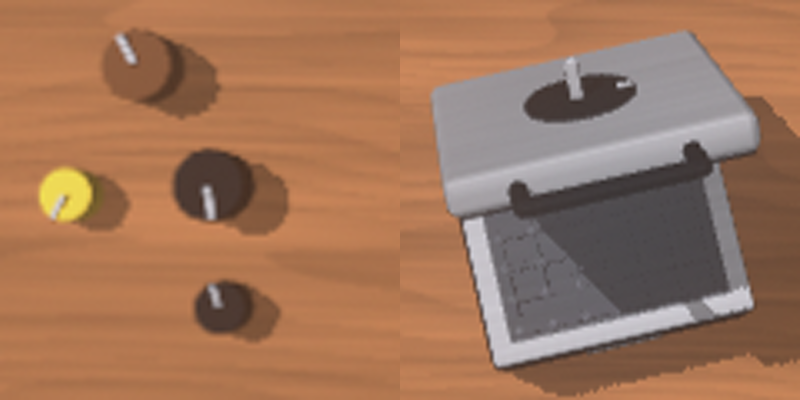

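The crop shows the large black knob at crop (212,186), which is top (143,226), with its rib pointing down the image. The lid's dial rib points to the right, roughly -y. That confirms the knob, so I'll rise, shut the fingers and go behind the lid.

```bash
python3 -m pendant '[[[0,0,-4,0,0,0.068,0],[0,0,-4,0,0,0.068,0],[0,0,-4,0,0,0,0],[0,0,-4,0,0,0,0],[3.2,-2.2,0,0,0,0,0]]]' 40
python3 -m pendant '[[[3.2,-2.2,0,0,0,0,0],[3.2,-2.2,0,0,0,0,0],[3.2,-2.2,0,0,0,0,0],[3.2,-2.2,0,0,0,0,0],[3.2,-2.2,0,0,0,0,0]]]'
python3 -m pendant '[[[3.2,-2.2,0,0,0,0,0],[3.2,-2.2,0,0,0,0,0],[3.2,-2.2,0,0,0,0,0],[3.2,-2.2,0,0,0,0,0],[3.2,-2.2,0,0,0,0,0]]]'
```

```text
time: 1.47
ee_pos: [0.2338, -0.4808, 0.3918]
tcp_rot: [-179.5, 0.1, 14.1]
wrist_force: [1.1, 1.3, 0.4]
opening: 0.0255
time: 1.88
ee_pos: [0.3669, -0.3341, 0.3966]
tcp_rot: [-180.0, -0.1, 13.6]
wrist_force: [-0.2, -1.0, 0.2]
opening: 0.0001
time: 2.3
ee_pos: [0.5011, -0.1809, 0.3983]
tcp_rot: [179.9, -0.2, 13.5]
wrist_force: [1.0, -1.8, 0.6]
opening: -0.0003
```

```bash
python3 -m pendant '[[[3.2,-2.4,0,0,0,0,0],[3.2,-2.4,0,0,0,0,0],[3.2,-2.4,0,0,0,0,0],[3.2,-2.4,0,0,0,0,0],[3.2,-2.4,0,0,0,0,0]]]'
python3 -m pendant '[[[1.5,-1.0,0,0,0,-0.02,0],[0,0,0,0,0,0,0],[0,0,0,0,0,0,0]]]'
python3 - <<'E'
from h import *
print(bot.get_obs()["q"].round(1))
a=bot.camera("scene");b=bot.camera("wrist");save(np.hstack([cv2.resize(a[90:250,130:330],(400,320)),cv2.resize(b,(400,320))]),'s2.png')
E
```

```text
time: 2.72
ee_pos: [0.6317, -0.0187, 0.3997]
tcp_rot: [179.8, -0.4, 13.6]
wrist_force: [0.8, -0.5, 1.2]
opening: -0.0001
time: 2.97
ee_pos: [0.649, 0.003, 0.3943]
tcp_rot: [180.0, -0.1, 15.2]
wrist_force: [-0.1, -0.4, -0.6]
opening: -0.0002
[  0.3  33.9  67.1 123.2  -0.  165.1]
```

View pics/s2.png

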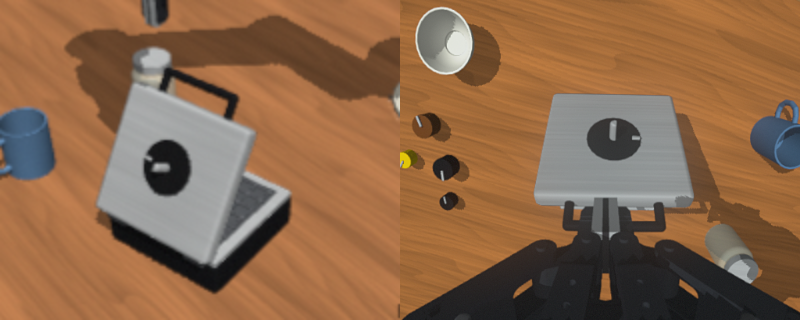

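The spindle rib and pose agree with the fit. Now I'll descend behind the lid and advance slowly to contact.

```bash
python3 -m pendant '[[[-0.2,0.2,3.6,0,0,0,0],[0,0.2,3.6,0,0,0,0],[0,0.2,3.6,0,0,0,0],[0,0.1,3.2,0,0,0,0],[0,0,0,0,0,0,0]]]'
python3 -m pendant '[[[-0.8,0,0,0,0,0,0],[-0.8,0,0,0,0,0,0],[-0.8,0,0,0,0,0,0],[0,0,0,0,0,0,0]]]'
```

```text
time: 3.48
ee_pos: [0.6469, -0.0112, 0.2765]
tcp_rot: [179.8, -0.6, 14.6]
wrist_force: [0.0, -0.1, -2.1]
opening: 0.0002
time: 3.82
ee_pos: [0.6187, -0.0222, 0.2837]
tcp_rot: [179.7, -0.9, 14.2]
wrist_force: [0.5, 1.1, 0.6]
opening: 0.0001
```

```bash
python3 -m pendant '[[[0.3,0,2,0,0.01,0,0],[0,0,1.8,0,0,0,0],[0,0,0,0,0,0,0],[0,0,0,0,0,0,0]]]'; python3 -c "
from h import *
print(bot.get_obs()['q'].round(1))"
```

```text
time: 4.15
ee_pos: [0.6237, -0.0247, 0.2573]
tcp_rot: [179.4, -2.3, 13.9]
wrist_force: [-0.2, -0.3, 0.5]
opening: -0.0002
[-2.300e+00  1.370e+01  2.290e+01  9.670e+01  1.000e-01  1.638e+02]
```

```bash
python3 -m pendant '[[[-0.6,0,0.7,0,-0.04,0,0],[-0.6,0,0.7,0,0,0,0],[-0.6,0,0.7,0,0,0,0],[-0.6,0,0.7,0,0,0,0],[-0.6,0,0.7,0,0,0,0]]]'
python3 -m pendant '[[[-1.2,0,0.9,0,0,0,0],[-1.2,0,0.9,0,0,0,0],[-1.2,0,0.9,0,0,0,0]]]'
```

```text
time: 4.57
ee_pos: [0.5984, -0.0335, 0.2342]
tcp_rot: [179.2, -0.8, 13.8]
wrist_force: [1.0, 0.0, 3.8]
opening: 0.0002
time: 4.82
ee_pos: [0.5671, -0.0423, 0.2141]
tcp_rot: [179.0, -1.5, 13.8]
wrist_force: [2.1, 0.6, 1.2]
opening: -0.0
```

```bash
python3 -m pendant '[[[-1.0,-0.2,1.1,0,-0.02,0,0],[-0.9,-0.2,1.1,0,0,0,0],[-0.7,-0.2,1.1,0,0,0,0],[-0.7,-0.2,1.2,0,0,0,0],[-0.6,-0.1,1.2,0,0,0,0]]]'
python3 -m pendant '[[[-0.4,0,1,0,0,0,0],[-0.4,0,1,0,0,0,0],[-0.3,0,1,0,-0.01,0,0]]]'
```

```text
time: 5.23
ee_pos: [0.5317, -0.0463, 0.1695]
tcp_rot: [178.6, -1.4, 13.6]
wrist_force: [0.7, 1.1, 1.9]
opening: 0.0
time: 5.48
ee_pos: [0.5237, -0.0502, 0.1461]
tcp_rot: [178.4, -1.3, 13.6]
wrist_force: [-0.9, 0.1, 2.1]
opening: 0.0003
```

```bash
python3 -m pendant '[[[-0.2,0,0.9,0.01,-0.01,0,0],[-0.2,0,0.9,0,0,0,0],[-0.2,0,0.9,0,0,0,0],[-0.1,0,0.9,0,0,0,0],[-0.1,0,0.8,0,0,0,0]]]'
python3 -m pendant '[[[0,0,0.5,0,0,0,0],[0,0,0.5,0,0,0,0],[0,0,0.5,0,0,0,0]]]'
```

```text
time: 5.9
ee_pos: [0.5186, -0.0536, 0.1028]
tcp_rot: [179.0, -0.8, 13.5]
wrist_force: [-1.1, 0.3, 1.3]
opening: -0.0002
time: 6.15
ee_pos: [0.5187, -0.0537, 0.1017]
tcp_rot: [178.8, -1.4, 13.5]
wrist_force: [-21.1, 3.1, 44.7]
opening: 0.0
```

```bash
python3 -m pendant '[[[0,0,-0.2,0,0,0,0],[0,0,0,0,0,0,0],[0,0,0,0,0,0,0]]]'
python3 -m pendant '[[[-0.5,0,-4,0.01,-0.02,0,0],[-0.5,0,-4,0,0,0,0],[-0.5,0,-4,0,0,0,0],[0,0,-2,0,0,0,50],[0,0,0,0,0,0,100]]]'
python3 - <<'E'
from h import *
s=bot.get_obs();print(s["ee_pos"].round(4),s["tcp_rot"].round(2),s["q"].round(1))
c=cal("wrist");a=bot.camera("wrist");save(a,'w3.png')
print([ (x["uv"],x["confidence"]) for x in bot.mark_of("wrist","spindle_tip")])
print('pred',proj("wrist",[[0.572,-.027,.131]],c), c[2].round(3).tolist())
b=bot.camera("top")
for t in ["lid_front","lid_handle","spindle_tip"]: print(t,[ (x["uv"],x["confidence"]) for x in bot.mark_of("top",t)])
import json;json.dump([c[0].tolist(),c[1].tolist(),c[2].tolist()],open('cw3.json','w'))
E
```

```text
time: 6.4
ee_pos: [0.5191, -0.0536, 0.1062]
tcp_rot: [178.7, -1.7, 13.5]
wrist_force: [0.4, -0.8, 0.4]
opening: -0.0002
time: 6.82
ee_pos: [0.4985, -0.0553, 0.2422]
tcp_rot: [179.6, 0.3, 13.5]
wrist_force: [0.8, -0.8, 1.4]
opening: 0.0233
[ 0.4985 -0.0553  0.2422] [179.61   0.34  13.53] [ -6.1  -1.2   4.9  96.3  -0.5 160.4]
[([251.1, 82.4], 0.52)]
pred [[247.33447986  79.43711515]] [[0.234, -0.925, -0.298, 0.574], [-0.972, -0.221, -0.078, -0.036], [0.007, 0.308, -0.951, 0.383], [0.0, 0.0, 0.0, 1.0]]
lid_front [([143.5, 228.6], 0.21)]
lid_handle []
spindle_tip []
```

View pics/w3.png

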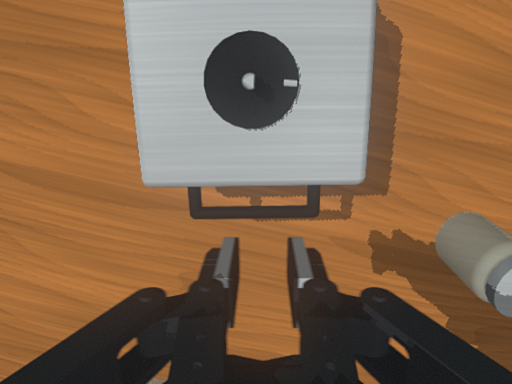

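The wrist picture shows the lid closed, the spindle at about (249,81) with its flat facing right, the dial centre at about (251,80) and the rib at about (290,82). Next I'll measure the axis and rib angle.

Run:
```python
from h import *
import json
c=[np.array(x) for x in json.load(open('cw3.json'))]
im=cv2.imread('pics/w3.png'); hsv=cv2.cvtColor(im,cv2.COLOR_BGR2HSV)
g=hsv[:,:,2]; m=np.zeros_like(g); m[20:140,190:310]=((g[20:140,190:310]<90)*255)
cs=max(cv2.findContours(m,cv2.RETR_EXTERNAL,cv2.CHAIN_APPROX_NONE)[0],key=cv2.contourArea)
h=cv2.convexHull(cs)[:,0]
P=np.array([atz("wrist",p,.105,c) for p in h.astype(float)])
(cx,cy),r=cv2.minEnclosingCircle(P[:,:2].astype(np.float32)); e=cv2.fitEllipse(h); print('dial',cx,cy,r, 'ell',e, atz("wrist",e[0],.105,c).round(4))
b=np.zeros_like(g); b[70:95,278:300]=(g[70:95,278:300]>150)
ys,xs=np.nonzero(cv2.erode(b,np.ones((1,1)))); 
lab,L=cv2.connectedComponents(b); k=max(range(1,lab),key=lambda i:(L==i).sum() if 280<np.nonzero(L==i)[1].mean()<297 and (L==i).sum()<200 else 0)
ys,xs=np.nonzero(L==k); print('rib px',xs.mean(),ys.mean(),len(xs),xs.min(),xs.max())
rib=atz("wrist",[xs.mean(),ys.mean()],.108,c); ctr=atz("wrist",e[0],.105,c)
print('rib ang',np.degrees(np.arctan2(*(rib-ctr)[1::-1])),np.linalg.norm((rib-ctr)[:2]))
print('tip from mark',atz("wrist",[251.1,82.4],.131,c).round(4), 'eye',atz("wrist",[249,81],.131,c).round(4))
l,rr=atz("wrist",[144,186],.09,c),atz("wrist",[366,184],.09,c); print('front edge',l.round(3),rr.round(3),np.linalg.norm(l-rr),np.degrees(np.arctan2(*(l-rr)[1::-1]))-90)
```

```text
dial 0.5712567567825317 -0.02909189648926258 0.037582624703645706 ell ((250.91368103027344, 79.32469177246094), (94.73792266845703, 97.62712860107422), 169.37110900878906) [ 0.5725 -0.0288  0.105 ]
rib px 290.0 82.5 68 284 296
rib ang -80.87530780784536 0.03051992097771302
tip from mark [ 0.5706 -0.0301  0.131 ] eye [ 0.5712 -0.0284  0.131 ]
front edge [0.46  0.046 0.09 ] [ 0.509 -0.15   0.09 ] 0.20180475051365587 13.970537990805866
```

```bash
python3 -m pendant '[[[0,-3.9,0,0,0,0,100],[0,-3.9,0,0,0,0,100],[0,-3.9,0,0,0,0,100],[0,-3.9,0,0,0,0,100],[-0.1,-3.9,0,0,0,0,100]]]'
python3 -m pendant '[[[-0.1,-3.9,0,0,0,0,100],[-0.1,-3.9,0,0,0,0,100],[-0.1,-3.9,1,0,0,0,100],[0,0,1,0,0,-0.12,100],[0,0,1,0,0,-0.12,100]]]'
python3 -m pendant '[[[0,0,1,0,0,-0.12,100],[0,0,0,0,0,-0.12,100],[0,0,0,0,0,-0.12,100],[0,0,0,0,0,-0.12,100],[0,0,0,0,0,-0.12,100]]]'
python3 -m pendant '[[[0,0,0,0,0,0,100],[0,0,0,0,0,0,100]]]'
cat > kn.py <<'E'
from h import *
import sys
s=bot.get_obs();print(s["ee_pos"].round(4),s["tcp_rot"].round(2),s["q"].round(1))
c=cal("wrist");a=bot.camera("wrist");save(a,sys.argv[1])
for x in bot.masks_of("wrist","knob"):
    print('mask',x["extent"],round(x["confidence"],2),x["pixels"].sum(), 'med',np.median(a[x["pixels"]],axis=0))
for x in bot.mark_of("wrist","knob"): print('mark',np.round(x["uv"],1),round(x["confidence"],2),atz("wrist",x["uv"],0,c).round(4))
E
python3 kn.py w4.png
```

```text
time: 7.53
ee_pos: [0.4527, 0.1191, 0.2285]
tcp_rot: [-179.5, 1.3, 14.4]
wrist_force: [0.0, -0.2, 0.6]
opening: 0.0854
time: 7.95
ee_pos: [0.4313, 0.1783, 0.1966]
tcp_rot: [-176.1, 0.8, 34.1]
wrist_force: [0.1, -0.3, -0.1]
opening: 0.0855
time: 8.37
ee_pos: [0.4269, 0.1787, 0.1768]
tcp_rot: [-175.8, -1.2, 69.8]
wrist_force: [-0.0, -0.0, 0.4]
opening: 0.0852
time: 8.53
ee_pos: [0.4259, 0.1785, 0.1745]
tcp_rot: [-175.7, -1.0, 70.0]
wrist_force: [0.4, -0.0, 0.5]
opening: 0.0853
[0.4259 0.1785 0.1745] [-175.68   -1.05   69.96] [ 20.5  -5.3  -6.5  91.3   3.6 130.4]
mask [157.2, 46.2, 204.6, 87.3] 0.62 1339 med [37. 34. 34.]
mask [228.2, 0.7, 284.9, 51.0] 0.57 2557 med [44. 39. 38.]
mark [262.5  24.4] 0.97 [0.4571 0.3045 0.    ]
mark [183.4  64.3] 0.71 [0.3784 0.2984 0.    ]
mark [257.   22.4] 0.59 [0.4532 0.3077 0.    ]
```

View pics/w4.png

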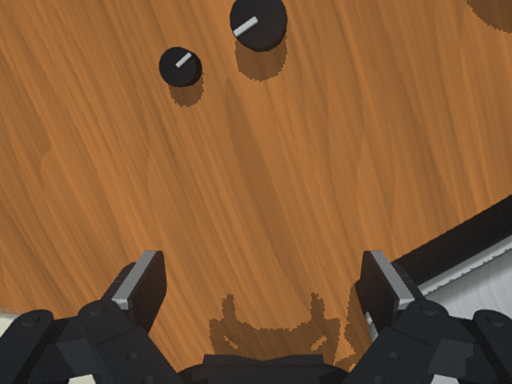

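```bash
python3 -m pendant '[[[2,0,0,-0.04,-0.01,0.09,100],[2.5,0,0,-0.035,-0.008,0.08,100],[2.5,0,0,0,0,0,100],[0,0,0,0,0,0,100],[0,0,0,0,0,0,100]]]'
python3 kn.py w5.png
python3 - <<'E'
from h import *
im=cv2.imread('pics/w5.png');s=bot.get_obs()
c=cal("wrist");r=bot.masks_of("wrist","knob")
# rib: bright pixels inside hull of each mask; mask bottom/side: head top outline -> min enclosing circle at z=.032
g=im.max(axis=2)
for x in r:
    m=x["pixels"].astype(np.uint8); h=cv2.convexHull(np.argwhere(m)[:,::-1].astype(np.int32))
    hm=cv2.fillConvexPoly(np.zeros_like(m),h,1); hm=cv2.erode(hm,np.ones((3,3)))
    P=np.array([atz("wrist",p,.032,c)[:2] for p in h[:,0].astype(float)],np.float32)
    b=(hm>0)&(im.min(axis=2)>110); ys,xs=np.nonzero(b); 
    print('circ',cv2.minEnclosingCircle(P),x["extent"],len(xs))
    if len(xs)>10:
        W=np.array([atz("wrist",[u,v],.035,c)[:2] for u,v in zip(xs,ys)]); vx=cv2.fitLine(W.astype(np.float32),cv2.DIST_L2,0,0.01,0.01).ravel()
        print('rib mean',W.mean(0).round(4),'ang',np.degrees(np.arctan2(vx[1],vx[0])),'len',np.ptp(W@vx[:2]))
E
```

```text
time: 9.1
ee_pos: [0.4577, 0.2434, 0.1755]
tcp_rot: [179.8, 0.3, 59.0]
wrist_force: [0.2, -0.4, 0.1]
opening: 0.0854
[0.4577 0.2434 0.1755] [179.78   0.29  59.04] [ 28.2  -0.   -1.3  88.9  -0.3 149.1]
mask [194.7, 87.2, 247.3, 139.2] 0.79 2322 med [56. 45. 39.]
mask [137.7, 143.1, 180.3, 187.4] 0.74 1362 med [56. 43. 38.]
mask [239.8, 0.1, 300.8, 38.7] 0.71 1971 med [119.  77.  43.]
mask [132.4, 0.3, 179.7, 43.4] 0.68 1617 med [226. 201.  10.]
mask [428.6, 260.6, 509.6, 383.4] 0.3 2128 med [113. 117. 118.]
mark [163.5  22.8] 0.82 [0.4496 0.3963 0.    ]
mark [165.4 160.8] 0.81 [0.3803 0.2948 0.    ]
mark [268.3  13.8] 0.6 [0.5305 0.355  0.    ]
mark [229.8 112.4] 0.58 [0.4576 0.3011 0.    ]
mark [467.8 305.4] 0.56 [ 0.5766 -0.0219  0.    ]
circ ((0.4562988877296448, 0.304322749376297), 0.022980142384767532) [194.7, 87.2, 247.3, 139.2] 133
rib mean [0.4457 0.3015] ang 13.653145 len 0.01832543789821084
circ ((0.38536202907562256, 0.2950131893157959), 0.019718406721949577) [137.7, 143.1, 180.3, 187.4] 67
rib mean [0.3902 0.2977] ang 18.515974 len 0.01428404840831321
circ ((0.5292085409164429, 0.3514128625392914), 0.023064076900482178) [239.8, 0.1, 300.8, 38.7] 32
rib mean [0.5336 0.3549] ang -22.394926 len 0.005540358466933348
circ ((0.4500911831855774, 0.39199867844581604), 0.01906854473054409) [132.4, 0.3, 179.7, 43.4] 85
rib mean [0.4419 0.3976] ang -25.309893 len 0.014030560459391578
circ ((0.5615915060043335, -0.015889441594481468), 0.08663081377744675) [428.6, 260.6, 509.6, 383.4] 1188
rib mean [ 0.5818 -0.0084] ang 40.26353 len 0.15608162572792383
```

```bash
python3 -m pendant '[[[2.6,-1.6,2,0,0,0,100],[2.4,-1.6,2,0,0,0,100],[0.1,0,3,0,0,0,100],[0,0,2,0,0,0,100],[0,0,0,0,0,0,100]]]'
```

```text
time: 9.72
ee_pos: [0.4581, 0.3011, 0.0859]
tcp_rot: [179.6, -0.1, 58.6]
wrist_force: [0.0, 0.1, -0.7]
opening: 0.0853
```

```bash
python3 -m pendant '[[[0.2,-0.3,2.5,0,0,0,100],[0,0,2.5,0,0,0,100],[0,0,1.8,0,0,0,100],[0,0,0,0,0,0,100],[0,0,0,0,0,0,100]]]'; python3 -c "
from h import *
s=bot.get_obs();print(s['ee_pos'].round(4),s['tcp_rot'].round(2))"
```

```text
time: 10.13
ee_pos: [0.4584, 0.3018, 0.0213]
tcp_rot: [179.5, -0.3, 58.4]
wrist_force: [0.4, 0.1, 0.2]
opening: 0.0855
[0.4584 0.3018 0.0213] [179.49  -0.27  58.36]
```

```bash
python3 -m pendant '[[[0.1,-0.3,1.0,0.008,0,0,100],[0.1,0,0.8,0,0,0,100],[0,0,0,0,0,0,100],[0,0,0,0,0,0,100]]]'
```

```text
time: 10.47
ee_pos: [0.4594, 0.3059, 0.0074]
tcp_rot: [179.8, -0.6, 58.3]
wrist_force: [-0.4, 0.4, 0.1]
opening: 0.0853
```

```bash
python3 -m pendant '[[[-0.3,-0.2,0.5,0,-0.01,0,100],[0,0,0,0,0,0,100],[0,0,0,0,0,0,40],[0,0,0,0,0,0,40],[0,0,0,0,0,0,40]]]' 60
python3 -m pendant '[[[0,0,0,0,0,0,40],[0,0,0,0,0,0,40],[0,0,0,0,0,0,40],[0,0,0,0,0,0,40],[0,0,0,0,0,0,40]]]'
```

```text
time: 10.88
ee_pos: [0.4565, 0.3049, 0.0034]
tcp_rot: [179.8, -0.1, 58.3]
wrist_force: [-0.0, 0.2, 0.8]
opening: 0.0515
time: 11.3
ee_pos: [0.4568, 0.3051, 0.0041]
tcp_rot: [179.8, -0.1, 58.3]
wrist_force: [0.1, -0.1, -0.5]
opening: 0.0445
```

```bash
python3 -m pendant '[[[0,0,0,0,0,0,10],[0,0,0,0,0,0,10],[0,0,0,0,0,0,10],[0,0,-1,0,0,0,10],[0,0,-3,0,0,0,10]]]' 60
python3 -m pendant '[[[0,0,-4,0,0,0,10],[0,0,-4,0,0,0,10],[0,0,-4,0,0,0,10],[0,0,-2,0,0,0,10],[0,0,0,0,0,0,10]]]'
python3 kn.py w6.png
```

```text
time: 11.72
ee_pos: [0.4536, 0.3031, 0.0395]
tcp_rot: [-180.0, 0.4, 58.3]
wrist_force: [-1.0, 1.0, 0.3]
opening: 0.0441
time: 12.13
ee_pos: [0.4533, 0.3033, 0.1932]
tcp_rot: [179.9, 0.2, 58.3]
wrist_force: [0.2, 1.5, -0.3]
opening: 0.044
[0.4533 0.3033 0.1932] [1.7991e+02 1.7000e-01 5.8280e+01] [ 33.9   3.8   4.6  90.9  -0.2 155.6]
mask [206.4, 208.4, 319.0, 334.2] 0.89 11232 med [49. 43. 43.]
mask [283.0, 45.5, 337.8, 101.3] 0.84 2297 med [136.  87.  49.]
mask [182.0, 63.6, 222.1, 101.1] 0.67 1258 med [240. 222.  10.]
mask [186.7, 188.8, 222.1, 228.7] 0.6 985 med [69. 52. 44.]
mark [264.5 252.8] 0.91 [0.4007 0.2146 0.    ]
mark [203.8 201.4] 0.69 [0.3782 0.2991 0.    ]
mark [308.   74.2] 0.59 [0.5335 0.3523 0.    ]
```

View pics/w6.png

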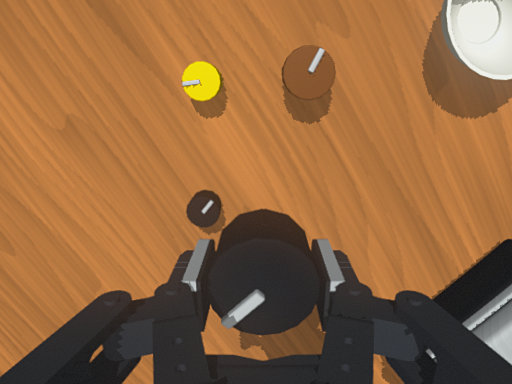

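The wrist picture shows the knob held, with the head's top at about (263,275) and the rib from about (262,295) to (225,322). I'll measure its height, offset and pointer in the tool frame.

Run:
```python
from h import *
from scipy.optimize import least_squares
c=bot.get_calibration("wrist"); K,D,T=np.array(c["intrinsics"]),np.array(c["D"]),np.array(c["T_tool_cam"]); C=(K,D,T)
im=cv2.imread('pics/w6.png')
m=max(bot.masks_of("wrist","knob"),key=lambda x:x["pixels"].sum()); px=m["pixels"]; print(m["extent"])
b=(im.min(axis=2)>120).astype(np.uint8); b[:, :215]=0;b[:,275:]=0;b[:280]=0;b[332:]=0
n,L,st,ce=cv2.connectedComponentsWithStats(b); k=1+np.argmax(st[1:,4]); ys,xs=np.nonzero(L==k)
r=cv2.minAreaRect(np.stack([xs,ys],1).astype(np.float32)); print('rib px',ce[k],st[k],r)
# silhouette model: head cylinder z from zt(top) to zt+14 (tool z), r 23; skirt to zt+32, r 22.5 ; fit hull
th=np.linspace(0,2*np.pi,120); 
def hull(p):
    P=np.concatenate([np.stack([p[0]+rr*np.cos(th),p[1]+rr*np.sin(th),np.full_like(th,p[2]+h)],1) for rr,h in((.023,0),(.023,.014),(.0225,.032))])
    return cv2.convexHull(proj("",P,C).astype(np.float32))
mm=px.astype(np.uint8); hh=cv2.convexHull(np.argwhere(mm)[:,::-1].astype(np.int32))
for y in(20,): pass
def res(p):
    q=hull(p); return [cv2.pointPolygonTest(q,(float(a),float(bb)),True) for a,bb in hh[:,0]]
for z0 in(-.04,-.03,-.02):
    s=least_squares(res,[0,0,z0],loss='soft_l1',diff_step=1e-3,x_scale=.01); print(s.x.round(4),s.cost, 'underside tool z',s.x[2]+.032)
p=s.x
for zz in (p[2]-.003,p[2]):
    e=[atz("",q,zz,C) for q in ((223.,323.),(264.,294.))]; d=e[0]-e[1]; print('rib ends',np.round(e,4).tolist(),'tool-frame ang',np.degrees(np.arctan2(d[1],d[0])), np.linalg.norm(d))
    q=atz("",ce[k],zz,C)-np.r_[p[:2],zz]; print('from centre',np.degrees(np.arctan2(q[1],q[0])),np.linalg.norm(q))
print(T.round(3).tolist())
```

```text
[206.4, 208.4, 319.0, 334.2]
rib px [243.93772894 308.46886447] [223 290  41  38 546] ((242.35244750976562, 309.6229248046875), (12.675652503967285, 47.88579559326172), 50.19443130493164)
[-0.0018 -0.0003 -0.0243] 10.413156473369959 underside tool z 0.007744858644257231
[-0.0018 -0.0003 -0.0243] 10.41309771814483 underside tool z 0.0077451261068039075
[-0.0018 -0.0003 -0.0243] 10.413132540332366 underside tool z 0.007744217975759065
rib ends [[-0.0162, -0.0165, -0.0273], [-0.0021, 0.0002, -0.0273]] tool-frame ang -130.2132478572228 0.021882073921026843
from centre -133.46791714931825 0.010434257478621556
rib ends [[-0.0187, -0.017, -0.0243], [-0.0042, 0.0002, -0.0243]] tool-frame ang -130.2132478572228 0.0224582043314955
from centre -140.57103466004529 0.01223505236188917
[[0.0, -0.953, -0.303, 0.077], [1.0, 0.0, 0.0, -0.0], [-0.0, -0.303, 0.953, -0.141], [0.0, 0.0, 0.0, 1.0]]
```

```bash
python3 -m pendant '[[[-2.45,3.05,0,0,0,0,10],[-2.45,3.05,0,0,0,0,10],[-2.45,3.05,0,0,0,0,10],[-2.45,3.05,0,0,0,0,10],[-2.45,3.05,0,0,0,0,10]]]'
python3 -m pendant '[[[-2.45,3.05,0,0,0,0,10],[-2.45,3.05,0,0,0,0,10],[-2.45,3.05,0,0,0,0,10],[-1.5,2,0,0,0,0,10],[0,0,0,0,0,-0.1,10]]]'
python3 -m pendant '[[[0,0,0,0,0,-0.115,10],[0,0,0,0,0,-0.115,10],[0,0,0,0,0,-0.115,10],[0,0,0,0,0,-0.115,10],[0,0,0,0,0,-0.115,10]]]'
python3 -m pendant '[[[0,0,0,0,0,-0.115,10],[0,0,0,0,0,-0.115,10],[0,0,0,0,0,-0.115,10],[0,0,0,0,0,-0.115,10],[0,0,0,0,0,0,10]]]'
```

```text
time: 12.75
ee_pos: [0.5136, 0.1171, 0.1764]
tcp_rot: [-179.3, 1.3, 59.0]
wrist_force: [0.9, 0.7, -1.2]
opening: 0.044
time: 13.17
ee_pos: [0.5615, -0.0295, 0.1653]
tcp_rot: [-178.3, 1.7, 64.4]
wrist_force: [-0.5, 0.1, 0.3]
opening: 0.0442
time: 13.58
ee_pos: [0.557, -0.0335, 0.1528]
tcp_rot: [-176.6, 0.2, 98.5]
wrist_force: [0.6, -0.5, -0.8]
opening: 0.0441
time: 14.0
ee_pos: [0.5518, -0.0335, 0.1411]
tcp_rot: [-176.1, -2.1, 126.5]
wrist_force: [0.4, -0.4, 0.1]
opening: 0.0441
```

```bash
python3 -m pendant '[[[0,0,-2.5,-0.06,-0.03,0,10],[0,0,-0.5,0,0,-0.115,10],[0,0,-0.5,0,0,-0.115,10],[0,0,-0.5,0,0,-0.11,10],[0,0,0,0,0,0,10]]]'
python3 -c "
from h import *
s=bot.get_obs();print(s['ee_pos'].round(4),s['tcp_rot'].round(2),s['q'].round(1))"
```

```text
time: 14.42
ee_pos: [0.5504, -0.033, 0.1727]
tcp_rot: [-179.3, -1.2, 145.7]
wrist_force: [-0.7, -0.1, -0.9]
opening: 0.0438
[ 0.5504 -0.033   0.1727] [-179.31   -1.17  145.72] [-3.4  5.7  4.4 90.   0.  30.8]
```

```bash
python3 -m pendant '[[[-1.4,1.6,0.8,-0.012,-0.02,0,10],[0,0,0.6,0,0,0,10],[0,0,0.4,0,0,0,10],[0,0,0,0,0,0,10],[0,0,0,0,0,0,10]]]'
python3 -m pendant '[[[0,0,0,0,0,0,10],[0,0,0,0,0,0,10]]]'
python3 kn.py w7.png
```

```text
time: 14.83
ee_pos: [0.5686, -0.0275, 0.1483]
tcp_rot: [-179.7, -0.4, 144.3]
wrist_force: [0.9, -0.4, -0.0]
opening: 0.0443
time: 15.0
ee_pos: [0.5677, -0.0277, 0.1478]
tcp_rot: [-179.7, -0.5, 144.1]
wrist_force: [-0.3, 1.5, 0.1]
opening: 0.0443
[ 0.5677 -0.0277  0.1478] [-179.69   -0.47  144.15] [-2.8  7.2  3.2 86.6 -0.  33.1]
mask [208.8, 212.0, 317.7, 334.5] 0.95 11074 med [36. 37. 39.]
mark [262.6 252.6] 0.94 [ 0.6285 -0.073   0.    ]
```

View pics/w7.png

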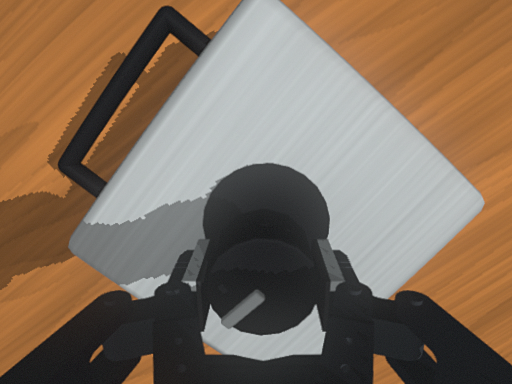

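The picture shows the knob held over the dial, with the dial's arc visible at the top (row 163, columns 204–329) and the pointer unchanged in the grip. I'll check the axis against that arc.

Run:
```python
from h import *
from scipy.optimize import least_squares
c=cal("wrist"); s=bot.get_obs()
im=cv2.imread('pics/w7.png'); g=im.max(axis=2).astype(float)
pts=[]
for u in range(212,322,5):
    col=g[150:225,u]; d=col[2:]-col[:-2]; i=np.argmax(d< -20) if (d<-20).any() else np.argmin(d); i=np.argmin(d[:]) ; pts.append([u,151+i])
print(pts)
P=np.array([atz("wrist",p,.105,c)[:2] for p in pts])
r=least_squares(lambda q:np.hypot(P[:,0]-q[0],P[:,1]-q[1])-.038,[.572,-.0285],loss='soft_l1',f_scale=.0005); print('dial centre',r.x.round(4),(r.fun*1e3).round(1))
W=R.from_euler('xyz',s["tcp_rot"],degrees=True).as_matrix(); print('knob axis',(s["ee_pos"]+W@[-.0015,-.0003,0]).round(4))
```

```text
[[212, np.int64(186)], [217, np.int64(180)], [222, np.int64(178)], [227, np.int64(175)], [232, np.int64(172)], [237, np.int64(169)], [242, np.int64(167)], [247, np.int64(165)], [252, np.int64(164)], [257, np.int64(163)], [262, np.int64(163)], [267, np.int64(162)], [272, np.int64(163)], [277, np.int64(164)], [282, np.int64(165)], [287, np.int64(166)], [292, np.int64(168)], [297, np.int64(171)], [302, np.int64(173)], [307, np.int64(177)], [312, np.int64(182)], [317, np.int64(186)]]
dial centre [ 0.5711 -0.0288] [ 0.8  1.  -0.  -0.4 -0.4 -0.2 -0.2  0.  -0.   0.1 -0.1  0.4  0.  -0.1
 -0.1  0.1  0.1 -0.2  0.2  0.  -0.2  0.4]
knob axis [ 0.5691 -0.0288  0.1481]
```

```bash
python3 -m pendant '[[[-0.25,0.2,0.3,-0.005,-0.008,-0.035,10],[0,0,0.3,0,0,0,10],[0,0,0,0,0,0,10]]]'
python3 -m pendant '[[[0,0,0.2,0,0,0,10],[0,0,0.2,0,0,0,10],[0,0,0,0,0,0,10]]]'
```

```text
time: 15.4
ee_pos: [0.5715, -0.0276, 0.1428]
tcp_rot: [179.9, 0.1, 146.2]
wrist_force: [0.0, 1.3, -0.5]
opening: 0.0443
time: 15.65
ee_pos: [0.5714, -0.0277, 0.1388]
tcp_rot: [179.9, 0.1, 146.0]
wrist_force: [-0.2, -0.1, -0.5]
opening: 0.0444
```

```bash
python3 -m pendant '[[[0.08,-0.06,0.3,0,0,0,10],[0,0,0.3,0,0,0,10],[0,0,0,0,0,0,10]]]'
python3 -m pendant '[[[0,0,0.3,0,0,0,10],[0,0,0.3,0,0,0,10],[0,0,0,0,0,0,10]]]'
```

```text
time: 15.9
ee_pos: [0.5703, -0.0278, 0.1323]
tcp_rot: [179.9, 0.1, 146.0]
wrist_force: [0.9, -0.6, -0.7]
opening: 0.0438
time: 16.15
ee_pos: [0.5705, -0.0279, 0.1257]
tcp_rot: [179.9, 0.1, 146.0]
wrist_force: [1.2, -1.2, -0.6]
opening: 0.0442
```

```bash
python3 -m pendant '[[[0,0,0.3,0,0,0,10],[0,0,0.3,0,0,0,10],[0,0,0,0,0,0,10]]]'
python3 -m pendant '[[[0,0,0.2,0,0,0,10],[0,0,0.2,0,0,0,10],[0,0,0,0,0,0,10]]]'
```

```text
time: 16.4
ee_pos: [0.5706, -0.0278, 0.119]
tcp_rot: [179.9, 0.1, 146.0]
wrist_force: [2.0, -0.2, -0.2]
opening: 0.044
time: 16.65
ee_pos: [0.5707, -0.0279, 0.1151]
tcp_rot: [179.9, 0.2, 146.0]
wrist_force: [-0.7, -0.3, 3.7]
opening: 0.0442
```

```bash
python3 -m pendant '[[[0,0,0.2,0,0,0,10],[0,0,0.2,0,0,0,10],[0,0,0,0,0,0,10]]]'
python3 -m pendant '[[[0,0,0.15,0,0,0,10],[0,0,0.15,0,0,0,10],[0,0,0,0,0,0,10]]]'
```

```text
time: 16.9
ee_pos: [0.5708, -0.0279, 0.112]
tcp_rot: [179.9, 0.2, 146.0]
wrist_force: [-2.4, -0.8, 5.1]
opening: 0.0439
time: 17.15
ee_pos: [0.5709, -0.0279, 0.111]
tcp_rot: [179.8, 0.3, 146.0]
wrist_force: [-2.6, 0.0, 5.5]
opening: 0.0442
```

```bash
python3 -m pendant '[[[0,0,0.25,0,0,0,10],[0,0,0.25,0,0,0,10],[0,0,0.1,0,0,0,10]]]' 80
python3 -m pendant '[[[0,0,0.25,0,0,0,10],[0,0,0.25,0,0,0,10],[0,0,0.25,0,0,0,10]]]'
```

```text
time: 17.4
ee_pos: [0.5714, -0.0279, 0.1108]
tcp_rot: [179.7, 0.6, 146.0]
wrist_force: [-3.0, -0.1, 7.0]
opening: 0.0438
time: 17.65
ee_pos: [0.572, -0.0279, 0.1103]
tcp_rot: [179.5, 0.9, 146.0]
wrist_force: [-10.4, 0.6, 20.3]
opening: 0.0439
```

```bash
python3 -m pendant '[[[0.07,-0.05,0.1,0.008,0.016,0,10],[0,0,0.15,0,0,0,10],[0,0,0.15,0,0,0,10]]]'
python3 - <<'E'
from h import *
a=bot.camera("wrist");b=bot.camera("scene");bot.camera("scene");save(np.hstack([a[100:384,100:412],cv2.resize(b[130:230,170:290],(341,284),interpolation=cv2.INTER_CUBIC)]),'f.png')
s=bot.get_obs();print(s["ee_pos"].round(4),s["tcp_rot"].round(2),s["wrist_force"].round(1),s["torque"].round(2))
E
```

```text
time: 17.9
ee_pos: [0.5722, -0.0279, 0.1106]
tcp_rot: [179.7, 0.3, 146.0]
wrist_force: [-5.7, 0.2, 12.8]
opening: 0.0439
[ 0.5721 -0.0279  0.1106] [179.75   0.26 145.99] [-3.9  0.4 10.5] [ 0.01  0.79 -0.02]
```

View pics/f.png

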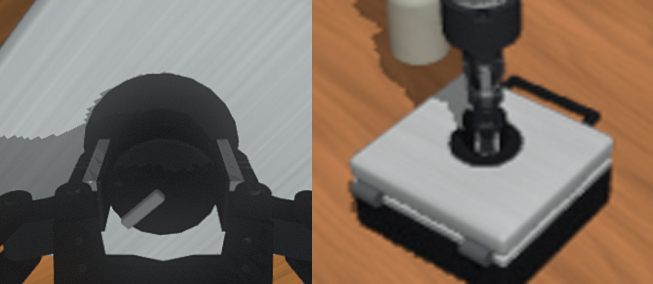

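The knob is unmoved in the grip (rib at about (242,308), as before), sits over the dial, and the lid is shut. I'll push a little firmer, then hand in.

```bash
python3 -m pendant '[[[0.03,-0.02,0.2,0,0,0,10],[0.0,0,0.2,0,0,0,10],[0,0,0.15,0,0,0,10]]]'
python3 -c "
from h import *
s=bot.get_obs();print(s['ee_pos'].round(4),s['wrist_force'].round(1),s['tcp_rot'].round(2),s['opening'])
if s['wrist_force'][2]>9 : print('handed in',bot.job_done())"
```

```text
time: 18.3
ee_pos: [0.5723, -0.028, 0.1106]
tcp_rot: [179.6, 0.5, 146.0]
wrist_force: [-6.6, -0.0, 10.7]
opening: 0.044
[ 0.5723 -0.028   0.1106] [-6.6 -0.  10.7] [179.59   0.52 145.99] 0.04403227874826103
the job is handed in; nothing more can be done
handed in None
```

I closed the lid and fitted the knob, and handed the job in at about 18 s with the gripper still holding the knob pressed in. The hand-in gave no verdict.

- **Lid:** I pushed it shut with the closed fingers in small steps. The last stretch ran at about 0.6 rad/s by the commanded steps (limit 2.5). Contact at 0.102 m matched the closed lid's height, and the wrist picture showed it shut.
- **Knob:** I took the larger black one, turned it about 88° to line its pointer up with the dial rib, and lowered it onto the spindle with almost no resistance. It met the spring at the expected height, then a hard stop.
- **Last checks:**
  - **Height:** the fingertips were at 0.1106 m, which puts the knob's underside near 0.107 m, as expected with the spindle all the way in.
  - **Push:** it was 10.7 N down at hand-in, more than the 7.2 N the spring needs when fully in.
  - **Grip:** the opening was steady at 44 mm with force set to 80 N. The knob had not slipped in the fingers.
  - **Tilt:** under 1°.
- **Readings that disagreed:**
  - A camera fit put the knob about 4 mm lower in the grip than the grasp height did. The contact heights agreed with the grasp height.
  - About 6.6 N of sideways force remained at the end.
  - The opening read 44 mm rather than 46, so the pads may be on the skirt rather than the head.
- **Not checked:** I did not measure the jar, mug and bowl again at the end. The arm never went near them.

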